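# Clear a thin weld coupon from under the extractor and square it up on the pile

### The arm

A 6-joint arm with a two-finger parallel gripper is mounted at the origin on the work surface. World frame = base frame: x ahead of the robot, y to its left, z up, the work surface at z = 0. Lengths are in mm, angles in rad, forces in N, time in s.
With the tool pointing down it reaches from about 350 to 775 mm from the base axis. Payload 7.3 kg.
Tool frame: the origin (TCP) lies at the centre of the arm's flange, where the gripper is bolted on; the fingertips stand 178 mm ahead of it and the grasp point (between the pads) lies 159 mm ahead of it; z points along the fingers, y is the direction in which the jaws open and shut (so a half turn about z gives the same grasp; the last joint's range is limited). The gripper opens to 92 mm and grips with 3 to 60 N. Pads are 19 mm wide; open, the fingers measure 130 mm over their backs; the gripper's body (75 mm by 190 mm) begins 47 mm behind the grasp point.
Start: joints at [1.044, 0.342, 1.524, -0, 1.275, -0.146], TCP at [195.102, 487.404, 404.741] pointing down, gripper open.
Joint ranges: [-2.53, 2.53], [-0.77, 2.02], [0.04, 2.7], [-1, 4.14], [0.28, 2.66], [-3.11, 3.11]. Speed limits (rad/s): [2.57, 2.57, 3.14, 3.14, 3.14, 3.14].

### API

Orientations are given as [roll, pitch, yaw] about the fixed x, y, z axes, in that order (R = Rz(yaw) Ry(pitch) Rx(roll)).
In Python, from plant import get_obs, capture, close_job gives the robot as it stands. The module is installed in compiled form; this text tells all that it offers.
- The arm moves only by the shell command python3 -m pendant 'ROWS'. ROWS is JSON, a list of rows, each a list of 3 entries, a list of its own where there are three numbers: the shift along the tool's x, y, z in m, then the turn, a rotation vector about the tool's x, y, z in rad, then the finger opening in m, from 0 to 0.0918. In form: [[[tx, ty, tz], [wx, wy, wz], fingers], ...]. A call has 1 to 10 rows; each row is the pose to reach, as a shift and turn from the pose commanded when the call began, along the tool's axes at that moment; what a row does not reach only later rows make up. A row lasts 1/12 s, in which the tool goes at most 41.7 mm and 7.16 degrees, less where a joint would pass 70% of its speed; a pose out of reach is approached as far as the arm can. A call with a gripper value outside its range is refused whole. The fingers move at their own pace and stop on an object; the grip force is fixed at half the most. Time passes only in rows, so rows that repeat a pose let the fingers close. It gives the time, the measured TCP pose, the force and the opening at its end, in the units of the state.
- get_obs(): the state, without advancing time (a new reading comes with each control period).
- capture(name): name is "scene" or "top"; returns a dict with "color" (384x512x3 uint8, red, green, blue), "mtx" (3x3 intrinsics, pixels), "rvec" (rotation vector, rad) and "tvec" (3), from world to camera coordinates, as OpenCV has them. Camera axes: x right, y down, z forward; pixel columns grow to the right and rows downward; lengths in mm; the calibration is good to about 2 mm. A picture is of the moment at which its call begins. There is no depth.
- close_job(): hands the job in, once; it reports no verdict.
The state is a dict: "time": time; "joint_positions": joint angles; "dq": joint speeds; "tau": joint torques, N m; "tool_pos": TCP position; "tcp_rot": TCP orientation; "contact_force": force on the tool from outside, world axes, zero at the start; "moment": the same for the moment, N m; "grip_width": finger opening in mm.
Only numpy, scipy, OpenCV 4.12 (cv2) and the standard library are available. Lean on these libraries where they do the work, as an engineer would, in place of code of your own. Each camera call takes 0.05 s, during which the arm holds its last target. There are 200 camera calls.

### The job

A copper-coloured thin steel coupon lies flat on the raised welding slab, under the yellow fume extractor bar. Slide it forward until its front end hangs well out over the slab's front edge, grip it there, draw it out without knocking the extractor, and lay it (do not drop it) on the two grey coupons in the locating jig. Then push all three up square, right home against the end pin and both side pins, and leave the magnet, wire brush, chipping hammer and tin where they are.

Things in the scene. Friction and masses are not known exactly. Their poses are not given: they have to be found in the camera images.
- coupon_mid (a point): centre (half-way up) of the loose copper-coloured steel coupon, 150 (its x) x 60 (y) x 3 mm, about 0.21 kg, lying flat on the slab, long side roughly along the slab's x, front end 5 to 25 mm behind the slab's front edge. A fingertip pressing on it with 5 to 15 N drags it along (press where the slab is under it); it tips off if more than 70 mm hangs over
- lower_mid (a point): centre of the lower grey coupon (same 150 x 60 x 3 mm) in the jig; loose, starts 3 to 6 mm short of the pins, a little askew
- upper_mid (a point): centre of the upper grey coupon (same size), lying on the lower one; loose, starts 3 to 6 mm short of the pins, a little askew
- slab_edge (a point): middle of the upper front edge (nearest the robot) of the fixed raised welding slab: 220 (x) x 240 (y) mm, top 100 mm above the bench, 20 mm thick, open space before and under the edge. Two 8 mm high flat-bar guides, 72 mm apart, run in from the edge beside the coupon, so its sides can be gripped only beyond the edge. x points from the edge in over the slab, away from the robot; z up
- extractor: fixed yellow fume extractor bar across the slab; origin on the bench under the slab's centre (110 mm behind its front edge), axes as the slab. The bar spans x -68 to +22, y -140 to +140 mm; underside 65 mm above the slab's top, top at 210 mm; posts 12 mm wide at y = +-132 mm; a 36 mm duct goes down behind it at (+75, +145). Do not hit it harder than a brush (12 N)
- home (a point): fixed jig: the point on top of its base plate (60 mm above the bench) under the middle of a coupon that is fully home; x along the coupons' length, away from the robot, y across, z up. 16 mm thick brass pins, 30 mm tall: the end pin's axis at (+83, 0) mm stops the far ends, side pins at (+60, +38) and (+5, +38) stop the +y sides
- magnet: bystander: red L-shaped welding magnet about 100 x 80 x 16 mm on the bench near the jig, origin at its underside
- brush: bystander: wire brush with wooden handle, 245 mm long (along its x), 26 mm high, on the bench near the jig, origin at its underside
- hammer: bystander: chipping hammer 235 mm long (along its x), 25 mm high, head 165 mm across, on the bench in front of the slab, origin at its underside
- gel_tin: bystander: round tin, 56 mm across and 50 mm high, standing on the slab behind the extractor bar, origin at its underside
- jig: the same jig, same axes; origin on the bench, 60 mm below and 45 mm beyond (+x) home. Its base plate spans x -62 to +110, y -20 to +65 mm about home and is 20 mm thick, on feet standing in from its edges, so that coupons at home overhang it by 13 mm at the near end and 10 mm at the -y side. Pushing the three coupons along together takes 2 to 3 N; 10 to 15 N against the pins does no harm
Things that resemble listed ones, but are neither listed nor needed, are in the scene too. Leave any purple look-alike of the jig alone. Leave any blue or pink look-alike of the part that bears upper_mid alone.

How it is judged (in metres and radians):
On the way, in this order (a step that is already met when the one before it is completed fails the run):
1. the coupon lies flat on the slab with its front end hanging 25 mm or more over the slab's front edge (x of coupon_mid in the frame of slab_edge below 0.05 m and z of coupon_mid in the frame of slab_edge between -0.002 and 0.005 m and angle between coupon_mid's own z axis and vertical below 0.06 rad), for 0.2 s.
2. the coupon is held in the fingers, drawn out clear of the slab (contact force between the fingers and coupon above 1 N and contact force between coupon and slab below 0.05 N and x of coupon_mid in the frame of slab_edge below 0 m), for 0.1 s.
At the end, for the whole second after the job is handed in: The copper-coloured coupon lies flat on the upper grey one, that on the lower one and that on the jig's base plate; each of the three is home against the end pin and both side pins (centre not more than 3 mm short of home along and across, square within 0.04 rad), released and at rest (x of coupon_mid in the frame of home between -0.003 and 0.002 m and y of coupon_mid in the frame of home between -0.003 and 0.002 m and z of coupon_mid in the frame of home between 0.0055 and 0.0095 m and angle between the x axis of each of coupon_mid, upper_mid, lower_mid and the x axis of home, either way round below 0.04 rad and angle between each of coupon_mid, upper_mid, lower_mid's own z axis and vertical below 0.03 rad and x of upper_mid in the frame of home between -0.003 and 0.002 m and y of upper_mid in the frame of home between -0.003 and 0.002 m and z of upper_mid in the frame of home between 0.003 and 0.0062 m and x of lower_mid in the frame of home between -0.003 and 0.002 m and y of lower_mid in the frame of home between -0.003 and 0.002 m and z of lower_mid in the frame of home between 0 and 0.0032 m and linear speed of coupon below 0.02 m/s); the robot touches nothing.
It fails at once if the magnet, wire brush, chipping hammer or tin is moved more than 20 mm (distance of any of magnet, brush, hammer, gel_tin from where it was at the start of the episode above 0.02 m).
It fails at once if the extractor is hit with more than 12 N (contact force between any of the arm, the fingers, coupon and extractor above 12 N).
It fails at once if the coupon falls to the bench (height (world z) of coupon_mid below 0.04 m).
It fails at once if the coupon is dropped: it falls freely, out of the fingers, by more than about 35 mm (0.8 m/s) (linear speed of coupon above 0.8 m/s and contact force between the fingers and coupon below 0.1 N).
It also fails if it takes over 72 s, if anything falls off the work surface, if the arm or the gripper's body presses on something with over 40 N, if the wrist force passes 120 N, or if a joint passes its speed limit or range.

## Working session

There is one attempt and no reset: what is moved stays moved. The work goes in short steps, Python scripts to look and compute and a shell command to move; the robot and the scene stay as the last step left them, time stands still between calls to the robot, and variables do not carry over. Pictures are saved under pics/ and viewed, about 8 in all and at most 12, crops included, and the job is handed in when it is done.

```bash
mkdir -p pics
cat > h.py <<'E'
import numpy as np, cv2
from plant import get_obs, capture, close_job
from scipy.spatial.transform import Rotation as R
def snap(n):
    c=capture(n); np.savez('pics/%s.npz'%n,**c); return c
def load(n): return dict(np.load('pics/%s.npz'%n))
def crop(c,name,box=None,s=1):
    im=c['color'][:,:,::-1]
    if box: u0,v0,u1,v1=box; im=im[v0:v1,u0:u1]
    im=cv2.resize(im,None,fx=s,fy=s,interpolation=cv2.INTER_CUBIC)
    cv2.imwrite('pics/'+name,im)
def proj(c,P): return cv2.projectPoints(np.array(P,float).reshape(-1,3),c['rvec'],c['tvec'],c['mtx'],None)[0].reshape(-1,2)
def back(c,uv,z):
    Rm=cv2.Rodrigues(c['rvec'])[0]; t=np.array(c['tvec']).reshape(3)
    o=-Rm.T@t; out=[]
    for u,v in np.array(uv,float).reshape(-1,2):
        d=Rm.T@np.linalg.inv(c['mtx'])@[u,v,1]; out.append(o+d*(z-o[2])/d[2])
    return np.array(out)
E
python3 - <<'E'
from h import *
s=get_obs(); print({k:np.round(v,3) for k,v in s.items()})
for n in('scene','top'):
    c=snap(n); crop(c,n+'0.png',s=1.5); Rm=cv2.Rodrigues(c['rvec'])[0]; print(n,-Rm.T@np.ravel(c['tvec']),Rm[2],c['mtx'][0,0])
E
```

```text
{'time': np.float64(0.0), 'joint_positions': array([ 1.044,  0.343,  1.525,  0.   ,  1.275, -0.146]), 'dq': array([-0.002,  0.001,  0.   , -0.   , -0.001, -0.002]), 'tau': array([-2.0000e-03, -4.3123e+01, -2.4422e+01,  7.1000e-02,  5.6000e-02,
       -0.0000e+00]), 'tool_pos': array([195.017, 487.287, 404.051]), 'tcp_rot': array([-3.14 , -0.   ,  2.761]), 'contact_force': array([-0.256,  0.551,  0.313]), 'moment': array([-0.056,  0.02 , -0.02 ]), 'grip_width': np.float64(91.738)}
scene [910.51814027 556.04505872 786.35042683] [-0.33574319 -0.62737527 -0.70262136] 394.810039503017
top [ 298.08352724  -68.91859833 1514.32474792] [ 1.95008253e-01  6.10184271e-05 -9.80801599e-01] 492.1090626920532
```

View pics/scene0.png

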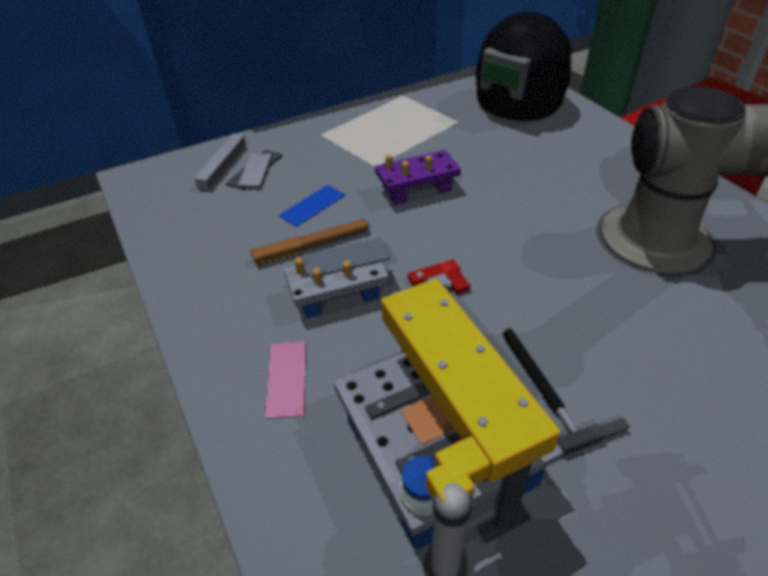

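View pics/top0.png

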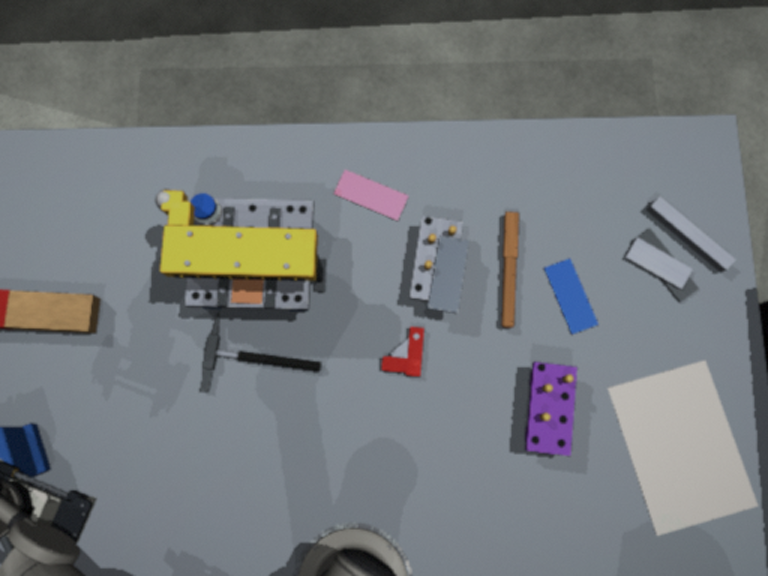

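The top view shows the slab at about (250,255), with copper visible at (247,290), the jig at (440,260), the magnet at (405,352), the brush at (510,270) and the hammer at (260,355), all in the 1.5x picture. Next I'll enlarge the slab and jig.

Run:
```python
from h import *
c=load('top')
a=c['color'][125:270,100:225,::-1]; b=c['color'][135:260,250:350,::-1]
a=cv2.resize(a,None,fx=4,fy=4,interpolation=cv2.INTER_CUBIC)[:, :]
b=cv2.resize(b,None,fx=4,fy=4,interpolation=cv2.INTER_CUBIC)
# side by side: left = slab 3x, right= jig
h=max(a.shape[0],b.shape[0]); o=np.zeros((h,a.shape[1]+b.shape[1],3),np.uint8); o[:a.shape[0],:a.shape[1]]=a; o[:b.shape[0],a.shape[1]:]=b
o=o[:600,:]; o=o[:, :900]; print(o.shape)
o=cv2.resize(o,None,fx=800/900,fy=800/900) if o.shape[1]>800 else o
cv2.imwrite('pics/zoom.png',o)
```

```text
(580, 900, 3)
```

View pics/zoom.png

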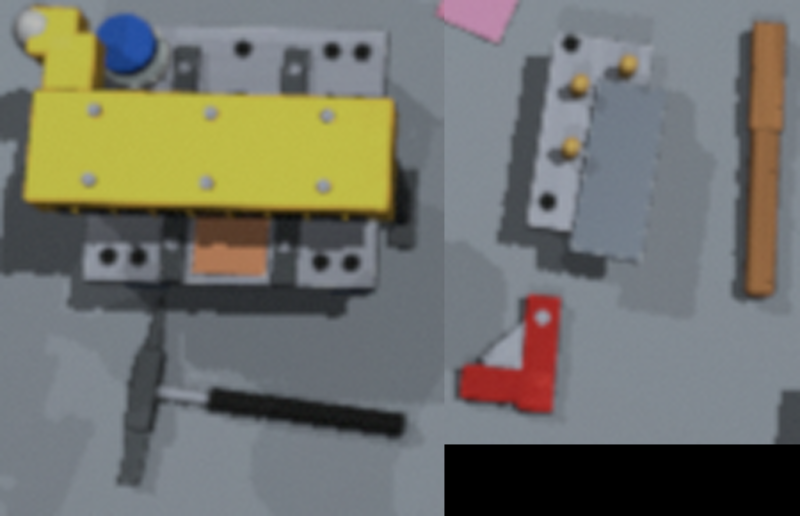

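The zoomed crop shows the slab's front corners at (83,280) and (375,288), and the copper's front corners at (192,273) and (266,277). The jig pin tops are at (628,62), (580,82) and (571,146), and the upper grey coupon's near corners are at (571,250) and (640,260).

```bash
cat >> h.py <<'E'
from scipy.optimize import least_squares
def fit(c,pts,uv,x0):
    pts=np.array(pts,float); uv=np.array(uv,float)
    def w(p): 
        C,S=np.cos(p[2]),np.sin(p[2]); return np.c_[p[0]+C*pts[:,0]-S*pts[:,1],p[1]+S*pts[:,0]+C*pts[:,1],pts[:,2]]
    r=least_squares(lambda p:(proj(c,w(p))-uv).ravel(),x0,x_scale=[100,100,1]); return r.x,np.round(r.fun,1)
E
python3 - <<'E'
from h import *
c=load('top'); k=3.5556
L=lambda a:[(100+x/k,125+y/k) for x,y in a]; J=lambda a:[(250+(x-444.4)/k,135+y/k) for x,y in a]
print('slab',fit(c,[(0,120,100),(0,-120,100),(220,-120,100)],L([(83,279),(375,287),(386,31)]),[600,100,0]))
print('bar',fit(c,[(132,140,210),(132,-140,210),(42,-140,210),(42,140,210)],L([(34,91),(397,98),(392,212),(25,203)]),[600,100,0]))
print('copper front',back(c,L([(192,273),(266,277)]),103))
print('jig',fit(c,[(83,0,89),(60,38,89),(5,38,89)],J([(628,61),(580,81),(571,145)]),[600,-200,0]))
print('jigplate',fit(c,[(-62,65,60),(110,65,60),(110,-20,60)],J([(527,226),(556,34),(653,43)]),[600,-200,0]))
print('upper',fit(c,[(-75,30,66),(-75,-30,66),(75,-30,66),(75,30,66)],J([(571,250),(641,261),(665,92),(599,84)]),[600,-200,0]))
print('hammer head/handle',back(c,L([(160,290),(128,485),(404,425)]),25))
print('magnet',back(c,J([(525,295),(560,295),(550,412),(460,400),(460,365)]),16))
print('brush',back(c,J([(755,20),(785,22),(775,295),(745,290)]),20))
print('tin',back(c,L([(127,43)]),150))
E
```

```text
slab (array([ 5.32636290e+02,  1.93898214e+02, -4.82852559e-02]), array([-0.2,  0.2, -0.1,  0.1,  0.3, -0.4]))
bar (array([ 5.31061771e+02,  1.91536835e+02, -4.42490668e-02]), array([ 0.1, -0.3, -0.1, -0.1, -0. ,  0. ,  0. ,  0.3]))
copper front [[541.59474464 223.29043202 103.        ]
 [536.9699003  162.67651062 103.        ]]
jig (array([ 6.03065528e+02, -1.99805742e+02, -1.63572075e-01]), array([ 0. ,  0.1, -0.1,  0.1,  0.1, -0.1]))
jigplate (array([ 6.01412175e+02, -2.00511821e+02, -1.64608608e-01]), array([ 0.3,  0.1, -0.3, -0.7, -0. ,  0.6]))
upper (array([ 5.95614677e+02, -2.04311096e+02, -1.85946949e-01]), array([-0.1,  0.5,  0.1,  0.6,  0.5, -0.1, -0.5, -1. ]))
hammer head/handle [[540.78839579 266.75885182  25.        ]
 [374.87655819 290.04310817  25.        ]
 [420.3671768   56.99148175  25.        ]]
magnet [[ 498.41572491 -123.67282109   16.        ]
 [ 497.76873689 -153.83564939   16.        ]
 [ 397.73372655 -142.10910515   16.        ]
 [ 409.51820129  -65.75134337   16.        ]
 [ 439.31726597  -66.3768348    16.        ]]
brush [[ 738.98726891 -334.33485782   20.        ]
 [ 736.55842572 -360.80437596   20.        ]
 [ 493.2743039  -338.28830767   20.        ]
 [ 498.15269806 -312.75888225   20.        ]]
tin [[724.09981927 269.95169236 150.        ]]
```

```bash
cat >> h.py <<'E'
SL=(np.array([532.,193.]),-0.046); JG=(np.array([602.5,-200.]),-0.164)
def fr(f,x,y):
    C,S=np.cos(f[1]),np.sin(f[1]); return f[0]+[C*x-S*y,S*x+C*y]
def infr(f,p):
    C,S=np.cos(f[1]),np.sin(f[1]); d=np.array(p)[:2]-f[0]; return np.array([C*d[0]+S*d[1],-S*d[0]+C*d[1]])
def cur():
    s=get_obs(); return s,np.array(s['tool_pos']),R.from_euler('xyz',s['tcp_rot'])
def plan(tip,yaw,tilt=0,base=None):
    "tip mm world, yaw of frame whose x the tool faces"
    s,p,r=cur()
    if base is not None: p,r=base
    q=R.from_euler('z',yaw+np.pi)*R.from_euler('x',np.pi)*R.from_euler('y',-tilt)
    t=np.array(tip,float)-178*q.apply([0,0,1])
    print('shift m',np.round(r.inv().apply(t-p)/1e3,4),'rot',np.round((r.inv()*q).as_rotvec(),4),'TCP',t.round(1)); return t,q
def show(f=SL):
    s,p,r=cur(); tip=p+178*r.apply([0,0,1]); print('t',round(s['time'],2),'tip',tip.round(1),'in frame',infr(f,tip).round(1),'F',np.round(s['contact_force'],1),'w',round(s['grip_width'],1),'rot',np.round(s['tcp_rot'],3))
E
python3 - <<'E'
from h import *
T=np.deg2rad(50)
tip=np.r_[fr(SL,54+6.1-80*np.sin(T),-1),106+7.3+80*np.cos(T)]
b=plan(tip,SL[1],T)
E
```

```text
shift m [-0.2927 -0.194   0.1252] rot [-0.1472 -0.8647 -0.3126] TCP [394.6 198.3 279.1]
```

```bash
python3 -m pendant '[[[-0.2927,-0.194,0.1252],[-0.1472,-0.8647,-0.3126],0],[[-0.2927,-0.194,0.1252],[-0.1472,-0.8647,-0.3126],0],[[-0.2927,-0.194,0.1252],[-0.1472,-0.8647,-0.3126],0],[[-0.2927,-0.194,0.1252],[-0.1472,-0.8647,-0.3126],0],[[-0.2927,-0.194,0.1252],[-0.1472,-0.8647,-0.3126],0],[[-0.2927,-0.194,0.1252],[-0.1472,-0.8647,-0.3126],0],[[-0.2927,-0.194,0.1252],[-0.1472,-0.8647,-0.3126],0],[[-0.2927,-0.194,0.1252],[-0.1472,-0.8647,-0.3126],0],[[-0.2927,-0.194,0.1252],[-0.1472,-0.8647,-0.3126],0],[[-0.2927,-0.194,0.1252],[-0.1472,-0.8647,-0.3126],0]]'
python3 - <<'E'
from h import *
show(); T=np.deg2rad(50)
plan(np.r_[fr(SL,54+6.1-80*np.sin(T),-1),106+7.3+80*np.cos(T)],SL[1],T)
plan(np.r_[fr(SL,54+6.1,-1),110+7.3],SL[1],T)
E
```

```text
time: 0.93
tool_pos: [416.2, 199.0, 373.6]
tcp_rot: [3.124, 0.818, 3.092]
contact_force: [1.0, -0.7, -0.9]
grip_width: 29.8
t 0.93 tip [546.1 195.7 252. ] in frame [14.   3.4] F [ 1.  -0.7 -0.9] w 29.8 rot [3.124 0.818 3.092]
shift m [ 0.0837 -0.0026  0.0488] rot [ 0.0149 -0.0543 -0.0026] TCP [394.6 198.3 279.1]
shift m [ 0.0764 -0.0037  0.1259] rot [ 0.0149 -0.0543 -0.0026] TCP [455.8 195.5 231.7]
```

```bash
python3 -m pendant '[[[0.0837,-0.0026,0.0488],[0.0149,-0.0543,-0.0026],0],[[0.0837,-0.0026,0.0488],[0.0149,-0.0543,-0.0026],0],[[0.0837,-0.0026,0.0488],[0.0149,-0.0543,-0.0026],0],[[0.0837,-0.0026,0.0488],[0.0149,-0.0543,-0.0026],0],[[0.0837,-0.0026,0.0488],[0.0149,-0.0543,-0.0026],0]]'
python3 - <<'E'
from h import *
show(); T=np.deg2rad(50)
plan(np.r_[fr(SL,54+6.1,-1),108+7.3],SL[1],T)
E
```

```text
time: 1.35
tool_pos: [421.5, 182.9, 364.6]
tcp_rot: [3.127, 0.809, 3.1]
contact_force: [0.7, -0.2, 0.4]
grip_width: 1.0
t 1.35 tip [550.4 180.2 241.8] in frame [ 18.9 -12. ] F [ 0.7 -0.2  0.4] w 1.0 rot [3.127 0.809 3.1  ]
shift m [0.0743 0.0123 0.1176] rot [ 0.0182 -0.0633  0.0027] TCP [455.8 195.5 229.7]
```

Run:
```python
from h import *
s=get_obs(); print(np.round(s['joint_positions'],3))
```

```text
[ 0.316  0.163  2.037 -0.996  0.289 -0.344]
```

```bash
cat > kin.py <<'E'
from h import *
qs=np.array([[1.044,.343,1.525,0,1.275,-.146],[.316,.163,2.037,-.996,.289,-.344]])
P=np.array([[195.017,487.287,404.051],[421.5,182.9,364.6]]); O=[[-3.14,0,2.761],[3.127,.809,3.1]]
def rots(q):
    a=R.from_euler('z',q[0])*R.from_euler('y',q[1]); b=a*R.from_euler('y',q[2]); c=b*R.from_euler('z',q[3])*R.from_euler('y',q[4])*R.from_euler('z',q[5]); return a,b,c
def fk(q,L):
    a,b,c=rots(q); return a.apply([0,0,L[1]])+b.apply([0,0,L[2]])+c.apply([0,0,L[3]])+[0,0,L[0]],c
if __name__=='__main__':
    for q,o in zip(qs,O): print((rots(q)[2].inv()*R.from_euler('xyz',o)).as_rotvec().round(3))
    r=least_squares(lambda L:np.ravel([fk(q,L)[0]-p for q,p in zip(qs,P)]),[300,400,400,100]); print(r.x.round(1),r.fun.round(1))
E
python3 kin.py
```

```text
[ 0.    -0.     1.571]
[-0.000e+00  1.000e-03  1.572e+00]
[144.8 492.1 379.9  80. ] [ 70.8 -30.3  12.9   4.3 -63.8 -12.9]
```

```bash
cat > kin2.py <<'E'
from kin import *
fk0=fk
def fk(q,L): p,c=fk0(q,L); return p+R.from_euler('z',q[0]).apply([0,L[4],0]),c
r=least_squares(lambda L:np.ravel([fk(q,L)[0]-p for q,p in zip(qs,P)]),[300,400,400,100,70]); L=r.x
lo=np.array([-2.53,-.77,.04,-1,.28,-3.11]); hi=np.array([2.53,2.02,2.7,4.14,2.66,3.11])
def ik(tip,yaw,tilt,q0):
    c=R.from_euler('z',yaw+np.pi)*R.from_euler('x',np.pi)*R.from_euler('y',-tilt)*R.from_euler('z',-np.pi/2)
    t=np.array(tip)-178*c.apply([0,0,1])
    f=lambda q:np.r_[(fk(q,L)[0]-t)/100,(fk(q,L)[1].inv()*c).as_rotvec()]
    s=least_squares(f,np.clip(q0,lo+1e-3,hi-1e-3),bounds=(lo,hi)); return s.x,np.abs(s.fun).max()
if __name__=='__main__':
    print(L.round(1),r.fun.round(2))
    for t in range(0,60,5):
        T=np.deg2rad(t); out=[]
        for cx in (10,25,40):
            tip=np.r_[fr(SL,cx+9.5*np.cos(T),-1),103+9.5*np.sin(T)]
            q,e=ik(tip,SL[1],T,[.3,.3,1.5,0,1.2,-.1]); q2,e2=ik(tip,SL[1],T,[.3,.3,2,3.1,.6,3]); out+=[cx,round(e,3),q.round(2)[3:5],round(e2,3)]
        print(t,*out)
E
python3 kin2.py
```

```text
[110.7 553.7 348.2 126.5  74.8] [ 1.3  -1.05 -0.35 -0.11  1.7   0.35]
0 10 0.0 [0.   1.03] 0.73 25 0.0 [0.   1.05] 0.745 40 0.0 [-0.    1.07] 0.76
5 10 0.0 [-0.03  0.91] 0.633 25 0.0 [-0.03  0.93] 0.648 40 0.0 [-0.03  0.95] 0.663
10 10 0.0 [-0.07  0.78] 0.535 25 0.0 [-0.06  0.8 ] 0.549 40 0.0 [-0.06  0.82] 0.563
15 10 0.0 [-0.12  0.66] 0.434 25 0.0 [-0.12  0.68] 0.448 40 0.0 [-0.11  0.69] 0.462
20 10 0.0 [-0.2   0.53] 0.406 25 0.0 [-0.19  0.55] 0.404 40 0.0 [-0.18  0.57] 0.402
25 10 0.0 [-0.34  0.41] 0.409 25 0.0 [-0.32  0.42] 0.407 40 0.0 [-0.3   0.44] 0.405
30 10 0.0 [-0.6  0.3] 0.285 25 0.0 [-0.56  0.31] 0.297 40 0.0 [-0.52  0.32] 0.309
35 10 0.037 [-1.    0.28] 0.176 25 0.039 [-1.    0.28] 0.188 40 0.036 [-0.93  0.28] 0.2
40 10 0.134 [-1.    0.28] 0.066 25 0.124 [-1.    0.28] 0.077 40 0.113 [-1.    0.28] 0.089
45 10 0.245 [-1.    0.28] 0.0 25 0.235 [-1.    0.28] 0.0 40 0.224 [-1.    0.28] 0.0
50 10 0.358 [-1.    0.28] 0.0 25 0.347 [-1.    0.28] 0.0 40 0.337 [-1.    0.28] 0.0
55 10 0.472 [-1.    0.28] 0.0 25 0.461 [-1.    0.28] 0.0 40 0.451 [-1.    0.28] 0.0
```

```bash
cat >> h.py <<'E'
def ctip(cx,cy,cz,T,f=SL): return np.r_[fr(f,cx+9.5*np.cos(T),cy),cz+9.5*np.sin(T)]
E
python3 - <<'E'
from h import *
T=np.deg2rad(29)
plan(ctip(12,-1,135,T),SL[1],T)
E
```

```text
shift m [0.0198 0.0128 0.0798] rot [0.0175 0.3032 0.006 ] TCP [466.  195.  295.3]
```

```bash
python3 -m pendant '[[[0.0198,0.0128,0.04],[0.0175,0.3032,0.006],0],[[0.0198,0.0128,0.04],[0.0175,0.3032,0.006],0],[[0.0198,0.0128,0.0798],[0.0175,0.3032,0.006],0],[[0.0198,0.0128,0.0798],[0.0175,0.3032,0.006],0],[[0.0198,0.0128,0.0798],[0.0175,0.3032,0.006],0],[[0.0198,0.0128,0.0798],[0.0175,0.3032,0.006],0]]'
python3 - <<'E'
from h import *
show(); T=np.deg2rad(29)
plan(ctip(28,-1,107,T),SL[1],T); print(get_obs()['joint_positions'])
E
```

```text
time: 1.85
tool_pos: [466.2, 194.9, 295.2]
tcp_rot: [-3.141, 0.507, 3.095]
contact_force: [0.4, -0.8, 0.1]
grip_width: 0.2
t 1.85 tip [552.5 190.8 139.6] in frame [20.6 -1.2] F [ 0.4 -0.8  0.1] w 0.2 rot [-3.141  0.507  3.095]
shift m [-0.0002  0.0001  0.0321] rot [-0.0008  0.0005 -0.0003] TCP [482.  194.3 267.3]
[ 0.28908681  0.35747849  1.91046365 -0.40269724  0.42140821 -0.90412422]
```

```bash
python3 -m pendant '[[[0,0,0.0321],[0,0,0],0],[[0,0,0.0321],[0,0,0],0],[[0,0,0.0321],[0,0,0],0]]' | grep -E "contact|pos"
python3 -m pendant '[[[0.001,0,0.0018],[0,0,0],0],[[0.001,0,0.0018],[0,0,0],0]]' | grep -E "contact|pos"
python3 -m pendant '[[[0.001,0,0.0018],[0,0,0],0],[[0.001,0,0.0018],[0,0,0],0]]' | grep -E "contact|pos"
```

```text
tool_pos: [481.2, 193.8, 267.4]
contact_force: [-0.3, 0.1, -0.5]
tool_pos: [481.5, 193.9, 266.9]
contact_force: [-0.5, -0.3, 0.7]
tool_pos: [481.7, 193.7, 264.4]
contact_force: [-0.3, -0.5, -0.5]
```

```bash
for i in 1; do python3 -m pendant '[[[0.0007,0,0.0013],[0,0,0],0],[[0.0007,0,0.0013],[0,0,0],0],[[0.0007,0,0.0013],[0,0,0],0]]' | grep -E "contact|pos"; python3 -m pendant '[[[0.0007,0,0.0013],[0,0,0],0],[[0.0007,0,0.0013],[0,0,0],0],[[0.0007,0,0.0013],[0,0,0],0]]' | grep -E "contact|pos"; done
```

```text
tool_pos: [482.2, 193.7, 263.0]
contact_force: [-2.2, 1.1, 4.4]
tool_pos: [482.6, 193.9, 262.5]
contact_force: [-4.2, 0.6, 10.8]
```

```bash
python3 -m pendant '[[[0.0026,0,-0.00145],[0,0,0],0],[[0.0052,0,-0.0029],[0,0,0],0],[[0.0079,0,-0.0044],[0,0,0],0],[[0.0105,0,-0.0058],[0,0,0],0],[[0.0131,0,-0.0073],[0,0,0],0],[[0.0157,0,-0.0087],[0,0,0],0],[[0.0157,0,-0.0087],[0,0,0],0],[[0.0157,0,-0.0087],[0,0,0],0]]' | grep -E "contact|pos"
python3 - <<'E'
from h import *
show(); c=snap('top'); im=c['color'][180:215,140:190,::-1]; cv2.imwrite('pics/t1.png',cv2.resize(im,None,fx=12,fy=12,interpolation=cv2.INTER_CUBIC))
E
```

```text
tool_pos: [465.2, 194.9, 262.5]
contact_force: [0.2, 0.1, 7.6]
t 3.6 tip [552.4 191.2 107.4] in frame [20.5 -0.9] F [0.2 0.1 7.6] w 0.5 rot [3.139 0.513 3.094]
```

View pics/t1.png

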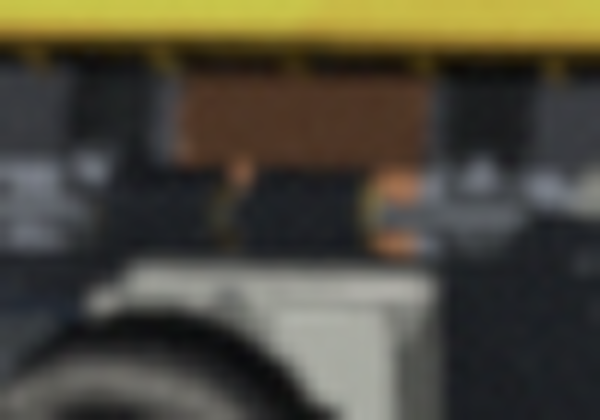

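The copper at crop (400,240) is mostly hidden by the gripper, so I'll judge its travel by its rear end in the scene view, before and after.

Run:
```python
from h import *
a=load('scene'); c=snap('scene'); f=lambda c:cv2.resize(c['color'][250:310,240:310,::-1],None,fx=5.5,fy=5.5,interpolation=cv2.INTER_CUBIC)
cv2.imwrite('pics/s1.png',np.hstack([f(a),f(c)])); np.savez('pics/scene_init.npz',**a)
print(proj(c,[[*fr(SL,x,y),103] for x in (157,137,117) for y in (30,-30)]).round(1).tolist())
```

```text
[[281.1, 294.5], [267.0, 271.3], [290.1, 290.3], [275.6, 267.5], [298.9, 286.2], [284.2, 263.7]]
```

View pics/s1.png

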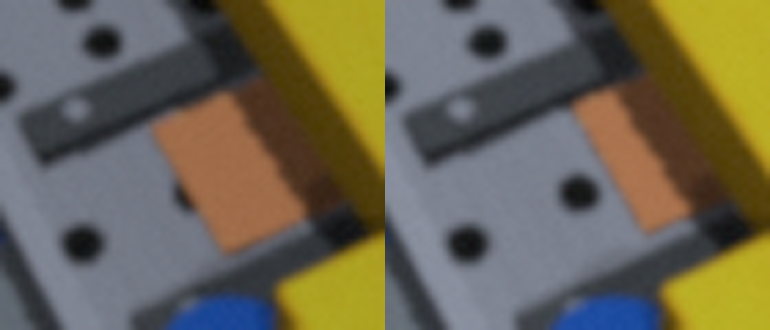

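Run:
```python
from h import *
c=load('scene')
for a in ([(153,127),(228,253)],[(187,100),(265,235)]):
    p=back(c,[(240+x/5.5,250+y/5.5) for x,y in a],103); print([infr(SL,q).round(1) for q in p])
show()
```

```text
[array([157.5, -25.3]), array([158. ,  33.2])]
[array([140.8, -30. ]), array([143. ,  32.9])]
t 3.7 tip [552.4 191.2 107.4] in frame [20.5 -0.9] F [ 0.3 -0.2  6.9] w 0.4 rot [3.139 0.513 3.094]
```

```bash
python3 -m pendant '[[[-0.0029,0,-0.0052],[0,0,0],0],[[-0.0029,0,-0.0052],[0,0,0],0],[[-0.011,0,-0.001],[0,0,0],0],[[-0.0186,0,0.0035],[0,0,0],0],[[-0.0186,0,0.0035],[0,0,0],0],[[-0.0157,0,0.0087],[0,0,0],0],[[-0.0157,0,0.0087],[0,0,0],0],[[-0.0157,0,0.0087],[0,0,0],0]]' | grep -E "contact|pos"; python3 -c "
from h import *
show()"
```

```text
tool_pos: [482.9, 193.7, 262.3]
contact_force: [-1.1, -3.1, 13.2]
t 4.37 tip [570.  189.9 107.1] in frame [38.1 -1.4] F [-1.1 -3.1 13.2] w 0.3 rot [3.14  0.512 3.094]
```

```bash
python3 -m pendant '[[[0.003,0,-0.0018],[0,0,0],0],[[0.006,0,-0.0035],[0,0,0],0],[[0.009,0,-0.0052],[0,0,0],0],[[0.012,0,-0.0069],[0,0,0],0],[[0.015,0,-0.0086],[0,0,0],0],[[0.0182,0,-0.0104],[0,0,0],0],[[0.0182,0,-0.0104],[0,0,0],0]]' | grep -E "contact|pos"
python3 -m pendant '[[[-0.0029,0,-0.0052],[0,0,0],0],[[-0.0029,0,-0.0052],[0,0,0],0],[[-0.011,0,-0.001],[0,0,0],0],[[-0.0213,0,0.005],[0,0,0],0],[[-0.0213,0,0.005],[0,0,0],0],[[-0.0184,0,0.0102],[0,0,0],0],[[-0.0184,0,0.0102],[0,0,0],0],[[-0.0184,0,0.0102],[0,0,0],0]]' | grep -E "contact|pos"; python3 -c "
from h import *
show()"
```

```text
tool_pos: [461.9, 195.1, 262.4]
contact_force: [1.5, 0.6, 9.2]
tool_pos: [482.5, 193.7, 262.4]
contact_force: [0.8, -2.9, 11.7]
t 5.62 tip [569.5 189.8 107.2] in frame [37.6 -1.5] F [ 0.8 -2.9 11.7] w 0.2 rot [3.14  0.512 3.094]
```

```bash
python3 -m pendant '[[[0.003,0,-0.0018],[0,0,0],0],[[0.006,0,-0.0035],[0,0,0],0],[[0.009,0,-0.0052],[0,0,0],0],[[0.012,0,-0.0069],[0,0,0],0],[[0.015,0,-0.0086],[0,0,0],0],[[0.0182,0,-0.0104],[0,0,0],0],[[0.0182,0,-0.0104],[0,0,0],0]]' | grep -E "contact|pos"
python3 -m pendant '[[[-0.0029,0,-0.0052],[0,0,0],0],[[-0.0029,0,-0.0052],[0,0,0],0],[[0,0,-0.04],[0,0,0],0.05],[[0,0,-0.08],[0,0,0],0.0918],[[0,0,-0.10],[0,0,0],0.0918],[[0,0,-0.1],[0,0,0],0.0918]]' | grep -E "contact|pos"
python3 - <<'E'
from h import *
show(); c=snap('top'); im=c['color'][170:230,130:200,::-1]; cv2.imwrite('pics/t2.png',cv2.resize(im,None,fx=10,fy=10,interpolation=cv2.INTER_CUBIC))
print(get_obs()['joint_positions'].round(2))
E
```

```text
tool_pos: [461.4, 195.1, 262.5]
contact_force: [0.3, -0.0, 10.1]
tool_pos: [411.5, 197.2, 351.5]
contact_force: [0.7, 0.7, -0.2]
t 6.7 tip [498.5 193.4 196.2] in frame [-33.5  -1.1] F [ 0.7  0.7 -0.2] w 22.5 rot [3.139 0.511 3.094]
[ 0.33  0.2   1.96 -0.36  0.54 -0.92]
```

View pics/t2.png

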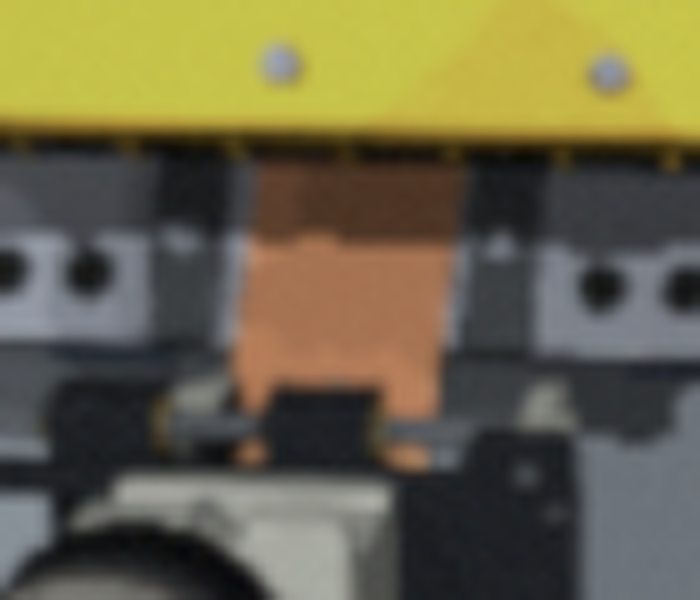

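The copper now hangs over the edge. Its front corners are near crop (235,463) and (432,470), its left side runs (258,165)–(237,360), and its right side (468,165)–(440,400).

Run:
```python
from h import *
c=load('top')
p=back(c,[(130+x/10,170+y/10) for x,y in [(235,463),(432,470),(258,165),(237,360),(468,165),(440,400)]],103); q=np.array([infr(SL,a) for a in p]); print(q.round(1))
for i,j in((2,3),(4,5)): d=p[i]-p[j]; print('yaw',np.arctan2(d[1],d[0]))
```

```text
[[-34.4  29.4]
 [-35.  -27.7]
 [ 53.6  28.4]
 [ -4.2  30.8]
 [ 55.1 -33.1]
 [-14.5 -28.9]]
yaw -0.08749009213674816
yaw -0.10693309462146089
```

Run:
```python
from h import *
b=plan(np.r_[fr(SL,-15,1),135],-.095,0)
print(infr(SL,b[0]))
```

```text
shift m [-0.0738  0.0025  0.0834] rot [0.0133 0.5095 0.0467] TCP [517.1 194.7 313. ]
[-15.   1.]
```

```bash
python3 -m pendant '[[[-0.0738,0.0025,0.0834],[0.0133,0.5095,0.0467],0.0918],[[-0.0738,0.0025,0.0834],[0.0133,0.5095,0.0467],0.0918],[[-0.0738,0.0025,0.0834],[0.0133,0.5095,0.0467],0.0918],[[-0.0738,0.0025,0.0834],[0.0133,0.5095,0.0467],0.0918],[[-0.0738,0.0025,0.0834],[0.0133,0.5095,0.0467],0.0918],[[-0.0738,0.0025,0.0834],[0.0133,0.5095,0.0467],0.0918],[[-0.0738,0.0025,0.0834],[0.0133,0.5095,0.0467],0.0918],[[-0.0738,0.0025,0.0834],[0.0133,0.5095,0.0467],0.0918]]' | grep -E "contact|pos"
python3 - <<'E'
from h import *
show(); plan(np.r_[fr(SL,-15,1),97],-.095,0)
E
```

```text
tool_pos: [516.9, 194.5, 311.4]
contact_force: [-0.5, -0.3, 0.4]
t 7.42 tip [516.8 194.3 133.4] in frame [-15.3   0.6] F [-0.5 -0.3  0.4] w 79.8 rot [-3.14  -0.     3.047]
shift m [-0.0002  0.0002  0.0364] rot [-0.0016 -0.0004  0.0001] TCP [517.1 194.7 275. ]
```

```bash
python3 -m pendant '[[[0,0,0],[0,0,0],0.0918],[[0,0,0],[0,0,0],0.0918],[[-0.0002,0.0002,0.02],[0,0,0],0.0918],[[-0.0002,0.0002,0.0364],[0,0,0],0.0918],[[-0.0002,0.0002,0.0364],[0,0,0],0.0918],[[-0.0002,0.0002,0.0364],[0,0,0],0.0918]]' | grep -E "contact|pos|grip"
python3 - <<'E'
from h import *
show()
E
python3 -m pendant '[[[0,0,0],[0,0,0],0.05],[[0,0,0],[0,0,0],0.03],[[0,0,0],[0,0,0],0],[[0,0,0],[0,0,0],0],[[0,0,0],[0,0,0],0],[[0,0,0],[0,0,0],0],[[0,0,0],[0,0,0],0],[[0,0,0],[0,0,0],0]]' | grep -E "contact|pos|grip"
python3 -m pendant '[[[0,0,0],[0,0,0],0],[[0,0,0],[0,0,0],0],[[0,0,-0.004],[0,0,0],0],[[0,0,-0.008],[0,0,0],0],[[0,0,-0.008],[0,0,0],0],[[0,0,-0.008],[0,0,0],0]]'; python3 -c "
from h import *
show(); print(get_obs()['moment'])"
```

```text
tool_pos: [517.5, 194.7, 275.1]
contact_force: [-0.7, 0.2, 0.9]
grip_width: 92.0
t 7.92 tip [516.9 194.5  97.1] in frame [-15.1   0.8] F [-0.7  0.2  0.9] w 92.0 rot [-3.140e+00 -3.000e-03  3.046e+00]
tool_pos: [518.0, 194.7, 275.5]
contact_force: [-0.5, 1.0, 2.9]
grip_width: 58.8
time: 9.08
tool_pos: [517.9, 194.5, 283.1]
tcp_rot: [-3.14, -0.003, 3.046]
contact_force: [0.1, -0.3, -2.2]
grip_width: 58.7
t 9.08 tip [517.4 194.4 105.1] in frame [-14.7   0.7] F [ 0.1 -0.3 -2.2] w 58.7 rot [-3.140e+00 -3.000e-03  3.046e+00]
[0.05350039 0.08570666 0.00401628]
```

```bash
python3 -m pendant '[[[0,0,-0.003],[0,0,0],0],[[0.01,0,-0.006],[0,0,0],0],[[0.03,0,-0.006],[0,0,0],0],[[0.05,0,-0.006],[0,0,0],0],[[0.07,0,-0.006],[0,0,0],0],[[0.09,0,-0.006],[0,0,0],0],[[0.11,0,-0.006],[0,0,0],0],[[0.125,0,-0.006],[0,0,0],0],[[0.125,0,-0.006],[0,0,0],0],[[0.125,0,-0.006],[0,0,0],0]]'
python3 - <<'E'
from h import *
show(); c=snap('top'); im=c['color'][170:260,120:220,::-1]; a=cv2.resize(im,None,fx=5,fy=5,interpolation=cv2.INTER_CUBIC)
d=snap('scene'); b=cv2.resize(d['color'][200:300,270:370,::-1],None,fx=4.5,fy=4.5,interpolation=cv2.INTER_CUBIC)
o=np.zeros((450,950,3),np.uint8); o[:450,:500]=a; o[:,500:]=b; cv2.imwrite('pics/t3.png',cv2.resize(o,None,fx=.84,fy=.84))
E
```

```text
time: 9.92
tool_pos: [392.9, 206.7, 289.9]
tcp_rot: [-3.141, -0.002, 3.047]
contact_force: [-0.0, 0.1, -1.8]
grip_width: 59.2
t 9.92 tip [392.5 206.6 111.9] in frame [-139.9    7.2] F [-0.   0.1 -1.8] w 59.2 rot [-3.141e+00 -2.000e-03  3.047e+00]
```

View pics/t3.png

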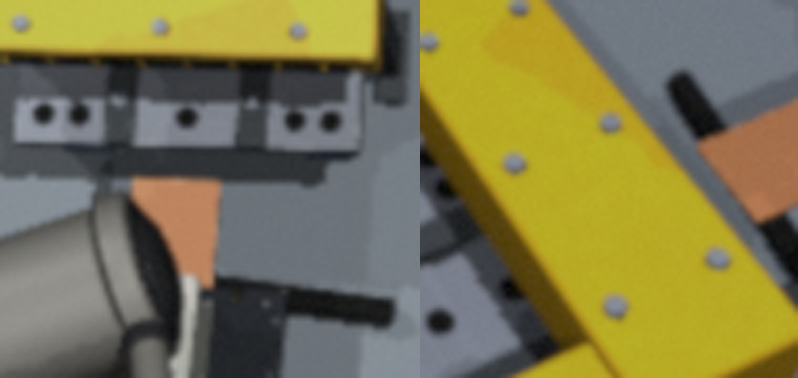

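Run:
```python
from h import *
a,b=load('top'),load('scene')
M=lambda c:c['mtx']@np.c_[cv2.Rodrigues(c['rvec'])[0],np.ravel(c['tvec'])]
A=np.array([(120+133/4.2,170+178/4.2),(120+221/4.2,170+181/4.2)]).T; B=np.array([(270+(762-420)/3.78,200+222/3.78),(270+(698-420)/3.78,200+143/3.78)]).T
X=cv2.triangulatePoints(M(a),M(b),A,B); X=(X[:3]/X[3]).T; print(X.round(1))
s,p,r=cur(); print(r.inv().apply(X-p).round(1))
```

```text
[[508.7 228.9 110. ]
 [505.3 168.2 110.7]]
[[-112.2   33.2  179.8]
 [-114.5  -27.6  179.1]]
```

Run:
```python
from h import *
b=plan([400,-70,150],-.14,0.05)
g=fr(JG,-46,-4.4); print(g)
b=plan(np.r_[g,110],-.18,0.05,base=b)
```

```text
shift m [-0.0233 -0.2744 -0.0378] rot [ 0.0006 -0.0509  0.0446] TCP [391.2 -68.8 327.8]
[ 556.39885308 -196.83073309]
shift m [-0.1704 -0.1034  0.0486] rot [ 0.002 -0.     0.04 ] TCP [ 547.6 -195.2  287.8]
```

```bash
python3 -m pendant '[[[-0.001,-0.01,-0.01],[0,-0.01,0.0],0],[[-0.004,-0.035,-0.025],[0,-0.03,0.01],0],[[-0.006,-0.07,-0.0378],[0,-0.0509,0.02],0],[[-0.01,-0.11,-0.0378],[0,-0.0509,0.03],0],[[-0.014,-0.15,-0.0378],[0,-0.0509,0.0446],0],[[-0.018,-0.19,-0.0378],[0.0006,-0.0509,0.0446],0],[[-0.021,-0.225,-0.0378],[0.0006,-0.0509,0.0446],0],[[-0.0233,-0.255,-0.0378],[0.0006,-0.0509,0.0446],0],[[-0.0233,-0.2744,-0.0378],[0.0006,-0.0509,0.0446],0],[[-0.0233,-0.2744,-0.0378],[0.0006,-0.0509,0.0446],0]]' | grep -E "pos|grip|force"
python3 -m pendant '[[[-0.01,-0.006,0.0],[0,0,0],0],[[-0.03,-0.018,0.0],[0,0,0.01],0],[[-0.06,-0.036,0],[0,0,0.02],0],[[-0.09,-0.054,0],[0,0,0.03],0],[[-0.12,-0.072,0],[0,0,0.04],0],[[-0.145,-0.088,0.01],[0.002,0,0.04],0],[[-0.165,-0.1,0.025],[0.002,0,0.04],0],[[-0.1704,-0.1034,0.04],[0.002,0,0.04],0],[[-0.1704,-0.1034,0.0486],[0.002,0,0.04],0],[[-0.1704,-0.1034,0.0486],[0.002,0,0.04],0]]'
python3 - <<'E'
from h import *
show(JG); g=fr(JG,-46,-4.4); plan(np.r_[g,66.5],-.18,0.05)
c=snap('top'); im=c['color'][135:245,250:330,::-1]; a=cv2.resize(im,None,fx=5,fy=5,interpolation=cv2.INTER_CUBIC)
d=snap('scene'); b=cv2.resize(d['color'][150:220,170:260,::-1],None,fx=4.4,fy=4.4,interpolation=cv2.INTER_CUBIC)
o=np.zeros((550,800,3),np.uint8); o[:,:400]=a; o[:b.shape[0],400:400+b.shape[1]]=b; cv2.imwrite('pics/t4.png',o)
E
```

```text
tool_pos: [390.8, -72.8, 328.2]
contact_force: [0.4, 0.4, -1.9]
grip_width: 58.8
time: 11.68
tool_pos: [546.9, -194.7, 284.7]
tcp_rot: [3.141, 0.044, 2.962]
contact_force: [-0.1, 0.8, -2.3]
grip_width: 59.3
t 11.68 tip [ 554.6 -196.   106.9] in frame [-48.   -3.9] F [-0.1  0.8 -2.3] w 59.3 rot [3.141 0.044 2.962]
shift m [ 0.0009 -0.0004  0.0405] rot [ 0.0009 -0.0063  0.0004] TCP [ 547.6 -195.2  244.3]
```

View pics/t4.png

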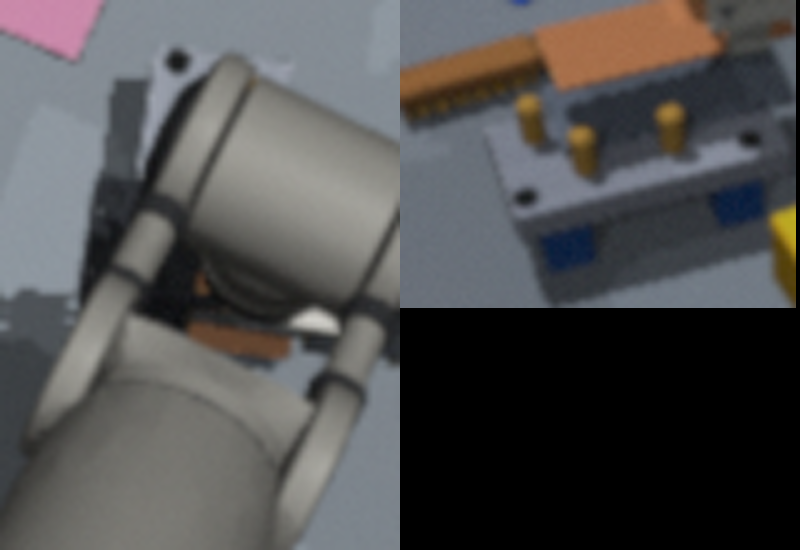

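The copper is held flat above the jig. Its far corners are at crop (535,38) and (560,88), and the side pins are in front of it.

Run:
```python
from h import *
c=load('scene'); uv=[(170+135/4.4,150+38/4.4),(170+160/4.4,150+88/4.4)]
for z in (111,114,117): print(z,[infr(JG,p).round(1).tolist() for p in back(c,uv,z)])
print('pins pred',((proj(c,[[*fr(JG,*q),90] for q in((83,0),(60,38),(5,38))])-[170,150])*4.4+[400,0]).round(0).tolist())
```

```text
111 [[68.9, -24.2], [66.0, 25.8]]
114 [[69.4, -20.6], [66.5, 29.2]]
117 [[69.9, -16.9], [67.0, 32.6]]
pins pred [[526.0, 94.0], [579.0, 125.0], [668.0, 102.0]]
```

```bash
python3 -m pendant '[[[0.0009,-0.002,0.005],[0,-0.006,0],0],[[0.0009,-0.002,0.015],[0,-0.006,0],0],[[0.0009,-0.002,0.025],[0,-0.006,0],0],[[0.0009,-0.002,0.032],[0,-0.006,0],0],[[0.0009,-0.002,0.036],[0,-0.006,0],0],[[0.0009,-0.002,0.036],[0,-0.006,0],0],[[0.0009,-0.002,0.036],[0,-0.006,0],0]]' | grep -E "force|grip"
python3 -c "
from h import *
show(JG)"
python3 -m pendant '[[[0,0,0.002],[0,0,0],0],[[0,0,0.002],[0,0,0],0],[[0,0,0.002],[0,0,0],0]]' | grep -E "force|grip"
python3 -c "
from h import *
show(JG)"
```

```text
contact_force: [0.1, -0.2, -1.4]
grip_width: 58.6
t 12.37 tip [ 557.  -199.3   73.2] in frame [-45.   -6.7] F [ 0.1 -0.2 -1.4] w 58.6 rot [-3.141  0.054  2.961]
contact_force: [0.6, -0.3, -1.6]
grip_width: 58.9
t 12.62 tip [ 557.3 -199.4   71.8] in frame [-44.7  -6.8] F [ 0.6 -0.3 -1.6] w 58.9 rot [-3.141  0.055  2.962]
```

```bash
for i in 1; do python3 -m pendant '[[[0,0,0.002],[0,0,0],0],[[0,0,0.002],[0,0,0],0],[[0,0,0.002],[0,0,0],0]]' | grep -E "force|pos"
python3 -m pendant '[[[0,0,0.0015],[0,0,0],0],[[0,0,0.0015],[0,0,0],0],[[0,0,0.0015],[0,0,0],0]]' | grep -E "force|pos"
python3 -c "
from h import *
show(JG)"; done
```

```text
tool_pos: [547.7, -197.5, 247.3]
contact_force: [0.3, -0.5, -2.2]
tool_pos: [547.8, -197.5, 245.7]
contact_force: [0.0, -0.4, -2.9]
t 13.12 tip [ 557.3 -199.3   68. ] in frame [-44.7  -6.7] F [ 0.  -0.4 -2.9] w 58.5 rot [-3.141  0.054  2.962]
```

```bash
python3 -m pendant '[[[0,0,0.0015],[0,0,0],0],[[0,0,0.0015],[0,0,0],0],[[0,0,0.0015],[0,0,0],0]]' | grep -E "force|pos"
python3 -m pendant '[[[0,0,0],[0,0,0],0.0650],[[0,0,0],[0,0,0],0.068],[[0,0,0],[0,0,0],0.072],[[0,0,0],[0,0,0],0.08],[[0,0,0],[0,0,0],0.08],[[0,0,0],[0,0,0],0.08]]' | grep -E "force|pos|grip"
python3 -m pendant '[[[0,0,-0.02],[0,0,0],0.0918],[[0,0,-0.06],[0,0,0],0.0918],[[0.03,0,-0.1],[0,0,0],0.0918],[[0.07,0,-0.1],[0,0,0],0.0918],[[0.11,0,-0.1],[0,0,0],0.05],[[0.15,0,-0.1],[0,0,0],0],[[0.16,0,-0.1],[0,0,0],0],[[0.16,0,-0.1],[0,0,0],0]]' | grep -E "force|pos|grip"
python3 - <<'E'
from h import *
show(JG)
c=snap('top'); im=c['color'][135:245,250:330,::-1]; a=cv2.resize(im,None,fx=5,fy=5,interpolation=cv2.INTER_CUBIC)
d=snap('scene'); b=cv2.resize(d['color'][150:220,170:260,::-1],None,fx=4.4,fy=4.4,interpolation=cv2.INTER_CUBIC)
o=np.zeros((550,800,3),np.uint8); o[:,:400]=a; o[:b.shape[0],400:400+b.shape[1]]=b; cv2.imwrite('pics/t5.png',o)
E
```

```text
tool_pos: [548.0, -197.6, 244.4]
contact_force: [0.1, -0.6, -0.7]
tool_pos: [547.9, -197.5, 244.3]
contact_force: [-0.0, -0.0, 0.1]
grip_width: 79.7
tool_pos: [382.8, -166.9, 335.5]
contact_force: [1.4, 0.2, 0.1]
grip_width: 70.0
t 14.53 tip [ 392.1 -168.7  157.8] in frame [-212.7   -3.5] F [1.4 0.2 0.1] w 70.0 rot [-3.141  0.053  2.96 ]
```

View pics/t5.png

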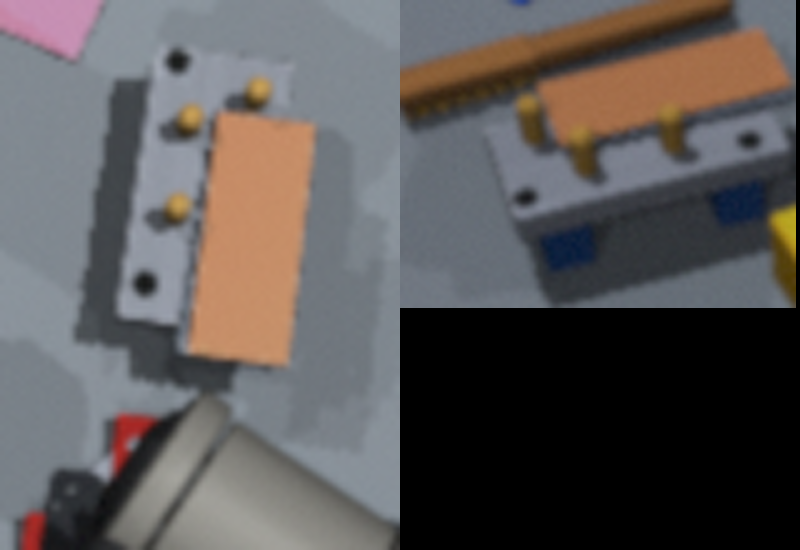

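The copper lies flat on the stack. In the top crop its corners are (190,352), (288,366), (315,125) and (220,113), so it is a few mm short of the pins, as intended. Next come the pushes.

Run:
```python
from h import *
c=load('top'); uv=[(250+x/5,135+y/5) for x,y in[(190,352),(288,366),(315,125),(220,113)]]
p,f=fit(c,[(-75,30,69),(-75,-30,69),(75,-30,69),(75,30,69)],uv,[600,-200,0]); print(infr(JG,p),p[2]-JG[1],f)
b=plan(np.r_[fr(JG,-112,-4),100],JG[1]); plan(np.r_[fr(JG,-112,-4),52],JG[1],base=b)
```

```text
[-4.56706028 -9.57569842] 0.008643998633060535 [-0.3  0.3  0.2  0.2  0.4 -0.2 -0.3 -0.4]
shift m [-0.1034  0.002   0.0641] rot [-0.002   0.0569 -0.0168] TCP [ 491.3 -185.7  278. ]
shift m [ 0.    -0.     0.048] rot [0. 0. 0.] TCP [ 491.3 -185.7  230. ]
```

```bash
python3 -m pendant '[[[-0.03,0.002,0.02],[0,0.03,-0.01],0],[[-0.06,0.002,0.04],[-0.002,0.0569,-0.0168],0],[[-0.09,0.002,0.06],[-0.002,0.0569,-0.0168],0],[[-0.1034,0.002,0.0641],[-0.002,0.0569,-0.0168],0],[[-0.1034,0.002,0.0641],[-0.002,0.0569,-0.0168],0],[[-0.1034,0.002,0.0641],[-0.002,0.0569,-0.0168],0]]' | grep -E "force|pos|grip"
python3 -c "
from h import *
show(JG); plan(np.r_[fr(JG,-110,-4),52],JG[1])"
```

```text
tool_pos: [491.9, -185.1, 276.1]
contact_force: [0.6, -0.3, -0.6]
grip_width: 21.5
t 15.13 tip [ 491.3 -184.7   98.1] in frame [-112.2   -3.1] F [ 0.6 -0.3 -0.6] w 21.5 rot [ 3.140e+00 -3.000e-03  2.979e+00]
shift m [-0.0018 -0.0007  0.0461] rot [ 0.0013 -0.0034  0.0018] TCP [ 493.3 -186.   230. ]
```

Next I'll go down with the fingers closing, then creep +x (tool −x) towards the near ends.

```bash
python3 -m pendant '[[[0,0,0.02],[0,0,0],0],[[-0.0018,-0.0007,0.0461],[0.001,-0.003,0.002],0],[[-0.0018,-0.0007,0.0461],[0.001,-0.003,0.002],0],[[-0.0018,-0.0007,0.0461],[0.001,-0.003,0.002],0],[[-0.0018,-0.0007,0.0461],[0.001,-0.003,0.002],0],[[-0.008,-0.0007,0.0461],[0.001,-0.003,0.002],0],[[-0.014,-0.0007,0.0461],[0.001,-0.003,0.002],0],[[-0.018,-0.0007,0.0461],[0.001,-0.003,0.002],0],[[-0.02,-0.0007,0.0461],[0.001,-0.003,0.002],0],[[-0.02,-0.0007,0.0461],[0.001,-0.003,0.002],0]]' | grep -E "force|pos|grip"
python3 -m pendant '[[[-0.001,0,0],[0,0,0],0],[[-0.002,0,0],[0,0,0],0],[[-0.003,0,0],[0,0,0],0],[[-0.003,0,0],[0,0,0],0]]' | grep -E "force|pos|grip"
python3 -c "
from h import *
show(JG)"
```

```text
tool_pos: [510.7, -189.0, 231.2]
contact_force: [0.8, -0.5, -0.3]
grip_width: 0.5
tool_pos: [513.1, -189.4, 230.8]
contact_force: [-2.1, 0.3, 1.0]
grip_width: 0.5
t 16.3 tip [ 513.1 -189.4   52.8] in frame [-89.9  -4.1] F [-2.1  0.3  1. ] w 0.5 rot [ 3.141 -0.     2.976]
```

```bash
python3 -m pendant '[[[-0.001,0,0],[0,0,0],0],[[-0.002,0,0],[0,0,0],0],[[-0.003,0,0],[0,0,0],0],[[-0.004,0,0],[0,0,0],0],[[-0.005,0,0],[0,0,0],0],[[-0.005,0,0],[0,0,0],0],[[-0.005,0,0],[0,0,0],0]]' | grep -E "force|pos|grip"
python3 -c "
from h import *
show(JG); "
```

```text
tool_pos: [517.2, -190.1, 230.6]
contact_force: [-7.5, -0.4, 2.6]
grip_width: 0.2
t 16.88 tip [ 516.6 -189.9   52.6] in frame [-86.4  -4.1] F [-7.5 -0.4  2.6] w 0.2 rot [ 3.141e+00 -3.000e-03  2.976e+00]
```

```bash
python3 -m pendant '[[[0.005,0,0],[0,0,0],0],[[0.02,0,-0.01],[0,0,0],0],[[0.02,0,-0.04],[0,0,0],0],[[0.02,0,-0.055],[0,0,0],0],[[0.02,0,-0.055],[0,0,0],0]]' | grep -E "force|pos|grip"
python3 - <<'E'
from h import *
show(JG)
b=plan(np.r_[fr(JG,22,-75),105],JG[1]); plan(np.r_[fr(JG,22,-75),52],JG[1],base=b)
E
```

```text
tool_pos: [499.5, -187.5, 289.5]
contact_force: [1.8, -1.2, 0.5]
grip_width: 0.4
t 17.3 tip [ 501.  -188.2  111.5] in frame [-102.    -4.9] F [ 1.8 -1.2  0.5] w 0.4 rot [-3.139  0.009  2.976]
shift m [-0.1257 -0.0704  0.0078] rot [-0.0026  0.0089 -0.0013] TCP [ 612.  -277.6  283. ]
shift m [ 0.    -0.     0.053] rot [0. 0. 0.] TCP [ 612.  -277.6  230. ]
```

```bash
python3 -m pendant '[[[-0.02,-0.03,0],[0,0,0],0],[[-0.05,-0.055,0.003],[0,0,0],0],[[-0.08,-0.0704,0.0078],[0,0,0],0],[[-0.11,-0.0704,0.0078],[0,0.0089,0],0],[[-0.1257,-0.0704,0.0078],[-0.0026,0.0089,-0.0013],0],[[-0.1257,-0.0704,0.0078],[-0.0026,0.0089,-0.0013],0],[[-0.1257,-0.0704,0.03],[-0.0026,0.0089,-0.0013],0],[[-0.1257,-0.0704,0.055],[-0.0026,0.0089,-0.0013],0],[[-0.1257,-0.0704,0.0605],[-0.0026,0.0089,-0.0013],0],[[-0.1257,-0.0704,0.0605],[-0.0026,0.0089,-0.0013],0]]' | grep -E "force|pos|grip"
python3 -m pendant '[[[0,0.003,0],[0,0,0],0],[[0,0.006,0],[0,0,0],0],[[0,0.009,0],[0,0,0],0],[[0,0.011,0],[0,0,0],0],[[0,0.013,0],[0,0,0],0],[[0,0.013,0],[0,0,0],0]]' | grep -E "force|pos|grip"
python3 -c "
from h import *
show(JG)"
```

```text
tool_pos: [609.7, -276.5, 222.9]
contact_force: [0.2, 1.0, 0.6]
grip_width: 0.1
tool_pos: [613.2, -263.7, 226.1]
contact_force: [-0.0, -0.0, -0.6]
grip_width: 0.7
t 18.63 tip [ 611.9 -263.1   48.1] in frame [ 19.6 -60.7] F [-0.  -0.  -0.6] w 0.7 rot [ 3.139 -0.007  2.978]
```

```bash
python3 -m pendant '[[[0,0.0015,0],[0,0,0],0],[[0,0.003,0],[0,0,0],0],[[0,0.0045,0],[0,0,0],0],[[0,0.006,0],[0,0,0],0],[[0,0.007,0],[0,0,0],0],[[0,0.008,0],[0,0,0],0],[[0,0.008,0],[0,0,0],0]]' | grep -E "force|pos|grip"
python3 -c "
from h import *
show(JG)"
```

```text
tool_pos: [614.3, -256.2, 225.5]
contact_force: [0.3, 0.1, -0.3]
grip_width: 0.7
t 19.22 tip [ 612.9 -255.5   47.5] in frame [ 19.3 -53.1] F [ 0.3  0.1 -0.3] w 0.7 rot [ 3.139 -0.008  2.978]
```

```bash
python3 -m pendant '[[[0,0.0015,0],[0,0,0],0],[[0,0.003,0],[0,0,0],0],[[0,0.0045,0],[0,0,0],0],[[0,0.006,0],[0,0,0],0],[[0,0.007,0],[0,0,0],0],[[0,0.007,0],[0,0,0],0]]' | grep -E "force|pos|grip"
python3 -c "
from h import *
show(JG)"
python3 -m pendant '[[[0,0.001,0],[0,0,0],0],[[0,0.002,0],[0,0,0],0],[[0,0.003,0],[0,0,0],0],[[0,0.004,0],[0,0,0],0],[[0,0.004,0],[0,0,0],0]]' | grep -E "force|pos|grip"
python3 -c "
from h import *
show(JG)"
```

```text
tool_pos: [615.4, -249.5, 225.6]
contact_force: [-1.4, -1.8, -0.6]
grip_width: 0.5
t 19.72 tip [ 614.  -248.9   47.6] in frame [ 19.3 -46.4] F [-1.4 -1.8 -0.6] w 0.5 rot [ 3.139 -0.008  2.978]
tool_pos: [615.5, -247.2, 225.6]
contact_force: [-3.1, -10.3, -1.2]
grip_width: 0.2
t 20.13 tip [ 614.  -247.1   47.6] in frame [ 19.  -44.6] F [ -3.1 -10.3  -1.2] w 0.2 rot [-3.141 -0.009  2.977]
```

```bash
python3 -m pendant '[[[0,0.0005,0],[0,0,0],0],[[0,0.001,0],[0,0,0],0],[[0,0.001,0],[0,0,0],0]]' | grep -E "force|pos|grip"
python3 - <<'E'
from h import *
show(JG); d=snap('scene'); b=cv2.resize(d['color'][145:215,170:265,::-1],None,fx=8,fy=8,interpolation=cv2.INTER_CUBIC); cv2.imwrite('pics/t6.png',b)
print(((proj(d,[[*fr(JG,*q),69] for q in((-75,30),(75,30),(75,-30),(-75,-30))])-[170,145])*8).round().tolist())
E
```

```text
tool_pos: [615.5, -247.0, 225.7]
contact_force: [-4.0, -12.4, -0.9]
grip_width: 0.7
t 20.38 tip [ 614.  -247.1   47.7] in frame [ 19.  -44.6] F [ -4.  -12.4  -0.9] w 0.7 rot [-3.14  -0.008  2.977]
[[710.0, 201.0], [282.0, 310.0], [240.0, 197.0], [653.0, 96.0]]
```

View pics/t6.png

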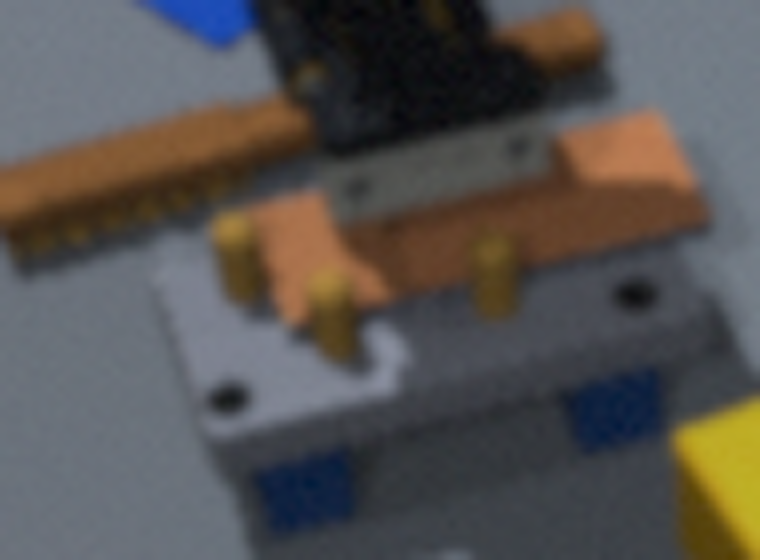

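```bash
python3 -m pendant '[[[0,-0.004,0],[0,0,0],0],[[0,-0.008,0],[0,0,0],0],[[-0.01,-0.008,0],[0,0,0],0],[[-0.021,-0.008,0],[0,0,0],0],[[-0.021,-0.008,0],[0,0,0],0],[[-0.021,-0.005,0],[0,0,0],0],[[-0.021,-0.002,0],[0,0,0],0],[[-0.021,-0.001,0],[0,0,0],0],[[-0.021,0,0],[0,0,0],0],[[-0.021,0,0],[0,0,0],0]]' | grep -E "force|pos|grip"
python3 -c "
from h import *
show(JG)"
python3 -m pendant '[[[0,0.001,0],[0,0,0],0],[[0,0.002,0],[0,0,0],0],[[0,0.002,0],[0,0,0],0]]' | grep -E "force|pos|grip"
python3 -c "
from h import *
show(JG)"
```

```text
tool_pos: [636.2, -250.4, 225.7]
contact_force: [0.2, -13.6, -1.8]
grip_width: 0.3
t 21.27 tip [ 634.9 -250.7   47.7] in frame [ 40.2 -44.7] F [  0.2 -13.6  -1.8] w 0.3 rot [-3.139 -0.007  2.977]
tool_pos: [636.2, -249.9, 225.9]
contact_force: [-3.2, -18.6, -2.9]
grip_width: 0.1
t 21.52 tip [ 635.  -250.6   48. ] in frame [ 40.3 -44.7] F [ -3.2 -18.6  -2.9] w 0.1 rot [-3.136 -0.006  2.977]
```

```bash
python3 -m pendant '[[[0,-0.005,0],[0,0,0],0],[[0,-0.02,0],[0,0,0],0],[[0,-0.03,-0.03],[0,0,0],0],[[0,-0.03,-0.06],[0,0,0],0],[[0.04,-0.03,-0.06],[0,0,0],0],[[0.08,-0.01,-0.06],[0,0,0],0],[[0.12,0.02,-0.06],[0,0,0],0],[[0.15,0.044,-0.06],[0,0,0],0],[[0.15,0.044,-0.06],[0,0,0],0],[[0.15,0.044,-0.06],[0,0,0],0]]' | grep -E "force|pos|grip"
python3 -c "
from h import *
show(JG);plan(np.r_[fr(JG,-106,0),50],JG[1])"
```

```text
tool_pos: [494.9, -176.4, 287.1]
contact_force: [0.7, -0.0, -0.7]
grip_width: 0.3
t 22.35 tip [ 493.2 -175.4  109.1] in frame [-111.8    6.4] F [ 0.7 -0.  -0.7] w 0.3 rot [ 3.138 -0.01   2.979]
shift m [-0.0046 -0.006   0.059 ] rot [ 0.0038 -0.0103  0.0017] TCP [ 497.9 -182.7  228. ]
```

```bash
python3 -m pendant '[[[-0.002,-0.006,0.03],[0.0038,-0.0103,0.0017],0],[[-0.0046,-0.006,0.059],[0.0038,-0.0103,0.0017],0],[[-0.0046,-0.006,0.059],[0.0038,-0.0103,0.0017],0],[[-0.01,-0.006,0.059],[0.0038,-0.0103,0.0017],0],[[-0.016,-0.006,0.059],[0.0038,-0.0103,0.0017],0],[[-0.02,-0.006,0.059],[0.0038,-0.0103,0.0017],0],[[-0.022,-0.006,0.059],[0.0038,-0.0103,0.0017],0],[[-0.024,-0.006,0.059],[0.0038,-0.0103,0.0017],0],[[-0.024,-0.006,0.059],[0.0038,-0.0103,0.0017],0]]' | grep -E "force|pos|grip"
python3 -c "
from h import *
show(JG)"
python3 -m pendant '[[[-0.001,0,0],[0,0,0],0],[[-0.002,0,0],[0,0,0],0],[[-0.003,0,0],[0,0,0],0],[[-0.003,0,0],[0,0,0],0]]' | grep -E "force|pos|grip"
python3 -c "
from h import *
show(JG)"
```

```text
tool_pos: [517.9, -187.9, 228.3]
contact_force: [-11.8, 0.7, 5.5]
grip_width: 0.7
t 23.1 tip [ 517.1 -188.    50.3] in frame [-86.2  -2.1] F [-11.8   0.7   5.5] w 0.7 rot [-3.141 -0.004  2.976]
tool_pos: [519.0, -188.1, 228.1]
contact_force: [-22.1, 0.1, 11.2]
grip_width: 0.4
t 23.43 tip [ 517.2 -187.8   50.1] in frame [-86.1  -1.9] F [-22.1   0.1  11.2] w 0.4 rot [-3.141 -0.01   2.977]
```

```bash
python3 -m pendant '[[[0.004,0,0],[0,0,0],0],[[0.02,0,0],[0,0,0],0],[[0.03,0,-0.03],[0,0,0],0],[[0.05,0,-0.07],[0,0,0],0],[[0.09,0,-0.1],[0,0,0],0],[[0.13,0,-0.1],[0,0,0],0],[[0.15,0.03,-0.1],[0,0,0],0],[[0.15,0.07,-0.1],[0,0,0],0],[[0.15,0.1,-0.1],[0,0,0],0],[[0.15,0.1,-0.1],[0,0,0],0]]' | grep -E "force|pos|grip"
python3 - <<'E'
from h import *
show(JG)
c=snap('top'); im=c['color'][135:235,255:335,::-1]; a=cv2.resize(im,None,fx=6,fy=6,interpolation=cv2.INTER_CUBIC)[:600]
d=snap('scene'); b=cv2.resize(d['color'][150:220,185:265,::-1],None,fx=4,fy=4,interpolation=cv2.INTER_CUBIC)
o=np.zeros((600,800,3),np.uint8); o[:,:480]=a; o[:280,480:]=b; cv2.imwrite('pics/t7.png',o)
E
```

```text
tool_pos: [390.7, -61.5, 329.0]
contact_force: [-1.7, -1.0, -0.2]
grip_width: -0.1
t 24.27 tip [391.7 -61.7 151. ] in frame [-230.6  102. ] F [-1.7 -1.  -0.2] w -0.1 rot [-3.141  0.006  2.979]
```

View pics/t7.png

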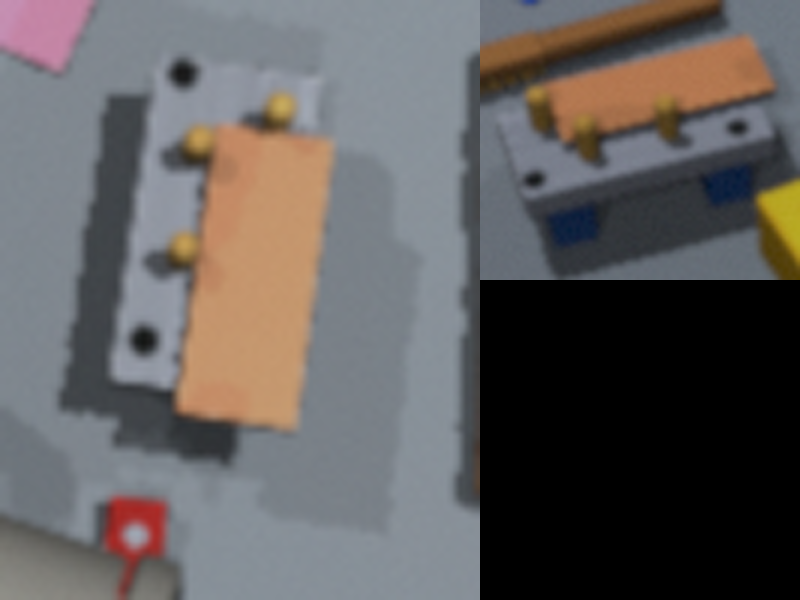

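The copper now sits against the pins. In the top crop its corners are (177,412), (298,430), (333,140) and (216,125), and the pin tops are (282,108), (200,143) and (185,248). I'll fit both with subpixel edges from a colour mask.

```bash
cat > chk.py <<'E'
from h import *
for n in('top','scene'):
    c=load(n); im=c['color'].astype(float); u,v=proj(c,[[*JG[0],69]])[0].astype(int)
    # copper mask: upsample, red-blue contrast
    k=8; w=45 if n=='top' else 40; x0,y0=u-w,v-w; sub=cv2.resize(im[y0:v+w,x0:u+w],None,fx=k,fy=k,interpolation=cv2.INTER_CUBIC)
    hsv=sub[:,:,0]-sub[:,:,2]; g=sub[:,:,1]-sub[:,:,2]
    m=((hsv>55)&(g/np.maximum(hsv,1)<.56)).astype(np.uint8); m=cv2.morphologyEx(m,cv2.MORPH_OPEN,np.ones((33,33)))
    nb,l,st,ce=cv2.connectedComponentsWithStats(m); i=l[w*k,w*k]; cn=max(cv2.findContours((l==i).astype(np.uint8),0,2)[0],key=cv2.contourArea)
    r=cv2.boxPoints(cv2.minAreaRect(cn)) ; ap=cv2.approxPolyN(cn,4,ensure_convex=True).reshape(-1,2) if hasattr(cv2,'approxPolyN') else r
    px=(ap+.5)/k-.5+[x0,y0]; print(n,[infr(JG,p).round(1).tolist() for p in back(c,px,69)])
    # silhouette optimum: overlap of projected rectangle with mask
    def score(p):
        C,S=np.cos(p[2]),np.sin(p[2]); P=[[*(fr(JG,p[0]+C*a-S*b,p[1]+S*a+C*b)),69] for a,b in((-75,30),(-75,-30),(75,-30),(75,30))]
        q=((proj(c,P)-[x0,y0]+.5)*k).round().astype(np.int32); t=np.zeros_like(m); cv2.fillPoly(t,[q],1); return int((t^(l==i)).sum())
    from scipy.optimize import differential_evolution
    s=differential_evolution(score,[(-12,8),(-12,8),(-.1,.1)],seed=1,maxiter=60); print('copper',s.x.round(3),s.fun,int(m.sum()))
c=load('top'); print('jig from pins now',fit(c,[(83,0,89),(60,38,89),(5,38,89)],[(255+x/6,135+y/6) for x,y in((282,107),(200,142),(185,247))],[600,-200,0]),infr(JG,fit(c,[(83,0,89),(60,38,89),(5,38,89)],[(255+x/6,135+y/6) for x,y in((282,107),(200,142),(185,247))],[600,-200,0])[0]))
E
python3 chk.py
```

```text
top [[73.8, -28.0], [-73.8, -26.9], [-74.6, 31.8], [78.4, 34.0]]
copper [0.914 2.47  0.005] 2493.0 89199
scene [[-71.5, 36.8], [86.7, 34.7], [71.9, -25.8], [-72.8, -23.8]]
copper [ 2.709  5.311 -0.013] 5316.0 51489
jig from pins now (array([ 6.00971082e+02, -2.00247510e+02, -1.68664719e-01]), array([-0. ,  0.1,  0. , -0.2,  0. ,  0.1])) [-1.46799348 -0.49380912]
```

```bash
python3 -c "
from h import *
show(JG); print(close_job())"
```

```text
t 24.37 tip [392.1 -64.8 150.6] in frame [-229.7   99.1] F [ 0.2 -0.4  0.4] w 0.6 rot [-3.139  0.006  2.979]
the job is handed in; nothing more can be done
None
```

The job is handed in at 24.4 s, with all three coupons pushed up to hard stops on the jig pins. `close_job()` gives no verdict, so the result below rests on my own checks.

**What I did**
- **Slide:** I dragged the copper coupon forward in three short strokes with a tilted, closed fingertip at about 10 N. My first tilt of 50° was out of the wrist's range, so I used 29°. The overhang was at least 35 mm in the picture and about 49 mm by stroke count.
- **Draw out and lay:** I gripped it by its sides beyond the edge and lifted it; the wrist read about 2.2 N, which is its full weight. It came out clear of the extractor. I laid it on the grey coupons, opening the fingers with the coupon about 2–3 mm up at most.
- **Push home:** I pushed all three to hard stops, against the side pins and then the end pin.

**Last checks**
- **Side pins:** the stop was at the same line at two places along the side (jig y −44.6 and −44.7 mm), so the stack is square.
- **End pin:** two pushes stopped at nearly the same place (−86.4 and −86.1 mm). That is about 1.6 mm short of my camera prediction, which fits the calibration error.
- **Top picture:** the copper is square within about 0.005 rad and at the pins within the 2 mm calibration. No grey sticks out from under it.

**What disagreed or was not checked**
- A fit of the copper from the scene camera put it 3–5 mm past home. That is impossible with the pins there; the yellow pins contaminated the colour mask, so I ignored it.
- The last pushes peaked at about 19 N on the side and 22 N at the end, above the 10–15 N known to be harmless.
- I judged the grey coupons only from the shared push and the lack of visible protrusion, and did not measure them separately.
- I did not measure the magnet, brush, hammer or tin again; I noticed no contact with them in any move.

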